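Shut the valve on the test stand with the guided T-key

TASK

The brass ball valve in the green test stand has been left part open. Take the red T-handled valve key out of the wooden block, thread it down through the upper and the lower guide bush of the stand, find the slot of the valve's stem by feel until the blade drops fully home in it, and then turn the key clockwise (seen from above) until the valve is fully shut against its stop, with the T-bar across the pipe. Press no harder than about 15 N and turn gently (at the stop no more than about 0.25 N m), leave the loose things round about where they are, and finally let go of the key and leave it standing in the stand.

Things in the scene. Friction and masses are not known exactly. Their poses are not given: they have to be found in the camera images.
- valve_key: Red T-handled valve key, loose, about 0.4 kg, standing upright (or leaning a few degrees) in the wooden block. Origin: tip of its blade; z up the shaft, y along the T-bar. Blade 5 mm thick (x), 24 mm wide (y), 8 mm long, with a square end; above it a steel shaft of 26 mm diameter with a flat shoulder. Blade and T-bar lie in one plane; either way round fits the slot.
- tbar (a point): Centre of the key's T-bar, 128 mm above the blade tip. The bar is 90 mm long (key y), 14 mm thick (key x) and 18 mm high, with flat sides; grasp it here from above across its 14 mm. Below it a neck of 12 mm diameter, 13 mm long, widens to the 26 mm shaft, whose full width ends 97 mm above the tip.
- stand: Test stand, fixed. Green base 176 x 200 mm. Origin on the common axis of guides and valve stem at bench height; z up, y along the valve's pipe, x towards the column (70 to 100 mm from the axis, 172 mm high). The valve is shut, against a hard stop, when blade and T-bar (turned clockwise, play taken up) lie across the pipe, along the stand's x. It was left part open: the slot starts 0.3 to 1.6 rad anticlockwise of the stand's x.
- upper_mouth (a point): Where the mouth of the upper guide lies when centred, 172 mm above the bench: a bush of 28 mm bore, 23 mm long, its top 6 mm opening to 36 mm. It floats up to 2.5 mm any way sideways in its housing, dragging with about 0.5 N, and is found off centre by up to 2 mm each way; the key's nose pushes it into line.
- lower_mouth (a point): Centre of the mouth of the lower guide, 126 mm above the bench: a fixed bush of 27 mm bore, 20 mm long, its top 5 mm opening to 34 mm.
- stem_top (a point): Top of the stem's slotted head, 94 mm above the bench, on the axis: slot 7 mm wide, 10 mm deep, open at both ends, its direction not measured and hidden by the guides. The key's tip rests here while off the slot; home, its shoulder sits here and the tip is 8 mm lower. The blade drops in within about 0.08 rad of the slot (its play either way). The stem stays as left and turns with about 0.14 N m.
- key_block: Wooden tool block 90 x 190 x 45 mm, fixed, origin under its centre, long along its y. The key stands in its 27 mm hole at y = -55 mm, 30 mm deep, the blade tip 15 mm above the bench; lift it straight out.
- oil_dropper: brown dropper bottle, 33 mm across, 102 mm high, origin under its centre; leave it alone
- parts_cup: small white parts cup, 56 mm across, 28 mm high, origin under its centre; leave it alone
- loupe: black eye loupe standing on its wide end, 39 mm across, 34 mm high, origin under its centre; leave it alone
- mug: light blue coffee mug, 80 mm across, 94 mm high, origin under its centre; leave it alone
Not all that is in view belongs to the job. Leave any turquoise look-alike of the valve_key alone.

How it is judged:
On the way, in this order (a step that is already met when the one before it is completed fails the run):
1. the key is threaded through both guide bushes (its tip below the lower bush, on the axis) (z of valve_key in the frame of stand below 0.104 m and horizontal distance between valve_key and stand below 0.006 m and angle between the z axis of valve_key and the z axis of stand, either way round below 0.08 rad), for 0.1 s.
2. the blade is fully home in the stem's slot (z of valve_key in the frame of stand below 0.089 m and horizontal distance between valve_key and stand below 0.005 m and angle between the z axis of valve_key and the z axis of stand, either way round below 0.06 rad), for 0.1 s.
3. the valve is shut, T-bar across the pipe (all of step 2 and angle between the y axis of valve_key and the x axis of stand, either way round below 0.09 rad), for 0.1 s.
At the end, for the whole second after the job is handed in: the key stands released and at rest in the stand, upright in both guides (within 0.06 rad), its blade fully home in the stem's slot (tip within 3 mm of its home height), and the T-bar across the pipe within 0.09 rad (5 degrees), so that the valve is shut (all of step 3 and linear speed of valve_key below 0.02 m/s and contact force between the fingers and valve_key below 0.1 N); the robot touches nothing.
It fails at once if the key presses on the stand, its guides or the valve with more than 45 N in all (contact force between valve_key and stand above 45 N).
It fails at once if the robot itself pushes the stand with more than 10 N (contact force between any of the fingers, the arm and stand above 10 N).
It fails at once if a loose thing beside the work is moved by more than 30 mm (distance of any of oil_dropper, parts_cup, loupe, mug from where it was at the start of the episode above 0.03 m).
It also fails if it takes over 67 s, if anything falls off the work surface, if the arm or the gripper's body presses on something with over 40 N, if the wrist force passes 120 N, or if a joint passes its speed limit or range.

ROBOT

A 6-joint arm with a two-finger parallel gripper is mounted at the origin on a cart in front of the work surface, level with it; the furniture and walls round the work are solid. World frame = base frame: x ahead of the robot, y to its left, z up, the work surface at z = 0. Lengths are in m, angles in rad, forces in N, time in s.
With the tool pointing down it reaches from about 0.275 to 0.875 m from the base axis. Payload 12.5 kg.
Tool frame: the origin (TCP) lies on the centre line of the jaws, within the pads' length; the fingertips stand r.finger_overhang ahead of it and the grasp point (between the pads) lies 3 mm ahead of it (r.finger_overhang is the distance from the TCP to the fingertips, in m); z points along the fingers, y is the line along which they close (so a half turn about z gives the same grasp; the last joint's range is limited). The gripper opens to 85 mm and grips with 20 to 120 N. Pads are 22 mm wide; open, the fingers measure 114 mm over their backs; the gripper's body (76 mm by 85 mm) begins 54 mm behind the grasp point. The pads swing forward as they close: fully open they stand 13 mm farther back than shut.
Start: joints at [1.052, 0.351, 1.652, -0, 1.139, -0.085], TCP at [0.231, 0.499, 0.253] pointing down, gripper open.
Joint ranges: [-2.75, 2.75], [-0.79, 2.1], [0.01, 2.65], [-1.57, 4.71], [0.07, 3.14], [-2.87, 2.87]. Speed limits (rad/s): [2.22, 2.22, 2.79, 3.14, 3.14, 3.14].

INTERFACE

Orientations are given as a unit quaternion [x, y, z, w].
In Python, from cell import r, optics gives the robot as it stands. The module is installed in compiled form; this text tells all that it offers. Calls block until the motion is done:
- r.move_to(position, orientation): joint-space move of the TCP to a pose.
- r.move_linear(position, rot=None, vel=0.15): straight line of the TCP; rot=None keeps the orientation; vel is the mean speed in m/s.
- r.set_joints(angles): joint-space move.
- r.set_gripper(opening, squeeze=None): opening from 0.0 (shut) to 1.0 (fully open); squeeze is the grip in N (None keeps the last); returns when the fingers have stopped.
- r.sleep(seconds).
- r.inverse_kinematics(position, orientation): joint angles nearest the present ones, or None.
- optics.get_image(name): name is "scene" or "top" or "wrist"; returns a dict with "pixels" (480x640x3 uint8, red, green, blue), "depth" (480x640 float32, m along the optical axis (not along the pixel's ray), 0 where there is no reading), "fx", "fy", "cx", "cy" (pixels), "D" ([k1, k2, p1, p2, k3] as OpenCV has them; the pictures are not rectified), "camera_from_world" (4x4, takes a point from world to camera coordinates); the wrist camera has in their place "mount" (4x4, takes a point from camera to tool coordinates, whose origin is the TCP and whose axes are the flange's). Camera axes: x right, y down, z forward; pixel columns grow to the right and rows downward; lengths in m; the calibration is good to about 2 mm. A picture is of the moment at which its call begins: read the wrist's pose just before it.
A pose or a line that the arm cannot do raises r.PlanningError and nothing moves.
- r.hand_in(): hands the job in; it is judged then, once.
Readings, each from a call of its own:
- r.current_t(): time.
- r.current_q(): joint angles.
- r.current_qvel(): joint speeds.
- r.current_effort(): joint torques, N m.
- r.current_tool_pos(): TCP position.
- r.current_ee_rot(): TCP orientation.
- r.current_contact_force(): force on the tool from outside, world axes, zero at the start.
- r.current_torque(): the same for the moment, N m.
- r.current_opening(): opening from 0.0 (shut) to 1.0 (fully open).
- r.current_finger_force(): force on a finger pad.
Only numpy, scipy, OpenCV 4.12 (cv2) and the standard library are available. Lean on these libraries where they do the work, as an engineer would, in place of code of your own. Each camera call takes 0.05 s, during which the arm holds its last target. There are 200 camera calls.

## Working session

There is one attempt and no reset: what is moved stays moved. The work goes in short steps, each a Python script; the robot and the scene stay as the last script left them, time stands still between calls to the robot, and variables do not carry over. Pictures are saved under pics/ and viewed, at most 10 in all, crops included, and the job is handed in when it is done.

```bash
mkdir -p pics; ls; python3 - <<'E'
from cell import r, optics
import cv2,numpy as np
for n in("scene","top"):
    im=optics.get_image(n); cv2.imwrite(f"pics/{n}0.png",im["pixels"][:,:,::-1]); np.savez(f"{n}0.npz",**im)
    print(n,im["fx"],im["cx"],im["cy"],im["D"],im["camera_from_world"].round(3).tolist())
print(r.current_t(),r.finger_overhang,r.current_ee_rot(),r.current_contact_force())
E
```

```text
pics
scene 522.7198217294397 323.7414272805813 228.29807616051062 [-0.0186024  0.         0.         0.         0.       ] [[-0.834, -0.552, 0.016, 0.376], [-0.426, 0.624, -0.654, 0.392], [0.351, -0.552, -0.756, 0.78], [0.0, 0.0, 0.0, 1.0]]
top 481.89083628044364 318.52283776556106 236.57074413998288 [-0.03979804  0.          0.          0.          0.        ] [[-0.008, -1.0, -0.005, -0.096], [-0.993, 0.009, -0.119, 0.534], [0.119, 0.004, -0.993, 0.945], [0.0, 0.0, 0.0, 1.0]]
0.1 0.022 [ 2.15209081e-01  9.76567849e-01 -5.09553544e-04 -1.66830735e-04] [-0.9565296   0.1316273   0.03142492]
```

View pics/scene0.png

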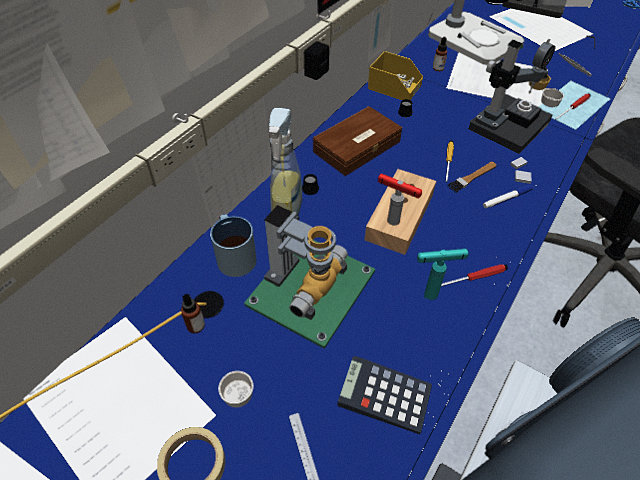

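View pics/top0.png

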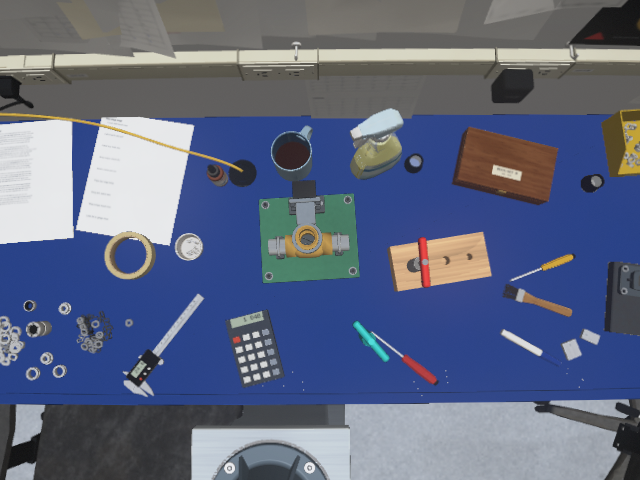

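```bash
cat > h.py <<'E'
import numpy as np, cv2
from scipy.spatial.transform import Rotation as R
def K(im): return np.array([[im["fx"],0,im["cx"]],[0,im["fy"],im["cy"]],[0,0,1.]])
def wfc(im,tcp=None,rot=None):
    if "camera_from_world" in im: return np.linalg.inv(im["camera_from_world"])
    T=np.eye(4);T[:3,:3]=R.from_quat(rot).as_matrix();T[:3,3]=tcp
    return T@im["mount"]
def rays(im,px): 
    p=cv2.undistortPoints(np.asarray(px,float).reshape(-1,1,2),K(im),np.asarray(im["D"],float))[:,0]
    return np.c_[p,np.ones(len(p))]
def onplane(im,px,z,W):
    d=rays(im,px)@W[:3,:3].T; o=W[:3,3]
    return o+d*((z-o[2])/d[:,2])[:,None]
def cloud(im,W,mask=None):
    if mask is None: mask=np.ones(im["depth"].shape,bool)
    v,u=np.nonzero(mask&(im["depth"]>0)); d=im["depth"][v,u]
    return (rays(im,np.c_[u,v])*d[:,None])@W[:3,:3].T+W[:3,3],np.c_[u,v]
def red(im):
    h=cv2.cvtColor(im["pixels"],cv2.COLOR_RGB2HSV).astype(int)
    return ((h[...,0]<6)|(h[...,0]>174))&(h[...,1]>150)&(h[...,2]>90)
def green(im):
    h=cv2.cvtColor(im["pixels"],cv2.COLOR_RGB2HSV).astype(int)
    return (abs(h[...,0]-70)<15)&(h[...,1]>80)
E
python3 - <<'E'
from h import *
for n in("top","scene"):
    im=dict(np.load(n+"0.npz")); W=wfc(im)
    P,uv=cloud(im,W,red(im)); s=(P[:,2]>.12)&(P[:,2]<.17); P=P[s]
    print(n,"red",len(P),uv[s].min(0),uv[s].max(0),P.mean(0).round(4),P.min(0).round(3),P.max(0).round(3))
    c=cv2.minAreaRect((P[P[:,2]>.145][:,:2]*1000).astype(np.float32));print(c)
    m=green(im); P,uv=cloud(im,W,m); s=(P[:,2]>-.01)&(P[:,2]<.03);P=P[s]; print("green",len(P),np.median(P[:,2]),cv2.minAreaRect((P[:,:2]*1000).astype(np.float32)))
    P,uv=cloud(im,W)
    for lo,hi in((.165,.18),):
        s=(P[:,2]>lo)&(P[:,2]<hi)&(P[:,0]>.3)&(P[:,0]<.6)&(abs(P[:,1]+.05)<.15)
        Q=P[s]; print(len(Q),np.median(Q[:,2]),Q.min(0).round(3),Q.max(0).round(3),uv[s].min(0),uv[s].max(0))
im=dict(np.load("top0.npz"));W=wfc(im)
print("ring@.172",onplane(im,[[307,239]],.172,W),"block",onplane(im,[[388,247],[484,233],[491,275],[397,291]],.045,W), "hole",onplane(im,[[416,265]],.045,W))
print("mug etc",onplane(im,[[292,152],[188,247],[216,175],[414,163],[370,340]],.05,W))
E
```

```text
top red 333 [419 237] [429 286] [ 0.4724 -0.287   0.1512] [ 0.43  -0.295  0.144] [ 0.517 -0.28   0.155]
((473.2032165527344, -287.55364990234375), (86.93519592285156, 13.017620086669922), 2.7404603958129883)
green 4895 0.012125994710465604 ((534.2900390625, -79.46865844726562), (174.34033203125, 198.45838928222656), 2.9646482467651367)
564 0.17013403279737255 [ 0.494 -0.104  0.165] [ 0.6   -0.05   0.175] [289 190] [320 250]
scene red 227 [379 174] [421 193] [ 0.4695 -0.2863  0.1489] [ 0.427 -0.297  0.143] [ 0.514 -0.279  0.153]
((470.5700988769531, -287.3123779296875), (87.11946868896484, 15.91176700592041), 3.266770601272583)
green 4656 0.009788448462620059 ((438.87115478515625, -675.8381958007812), (1532.0709228515625, 456.5628356933594), 85.6796646118164)
371 0.16920036396332205 [ 0.497 -0.103  0.165] [ 0.6   -0.048  0.173] [271 209] [330 244]
ring@.172 [[ 0.51264552 -0.08122691  0.172     ]] block [[ 0.50970702 -0.23902889  0.045     ]
 [ 0.53611477 -0.43270125  0.045     ]
 [ 0.4519413  -0.44265862  0.045     ]
 [ 0.42236485 -0.25464276  0.045     ]] hole [[ 0.47330464 -0.2937886   0.045     ]]
mug etc [[ 0.70491809 -0.04831038  0.05      ]
 [ 0.51270727  0.15918687  0.05      ]
 [ 0.65871046  0.10577767  0.05      ]
 [ 0.67975381 -0.29559647  0.05      ]
 [ 0.32822147 -0.19897873  0.05      ]]
```

```bash
cat >> h.py <<'E'
def down(phi): return (R.from_euler('z',phi)*R.from_euler('x',np.pi)).as_quat()
E
python3 - <<'E'
from cell import r, optics
from h import *
for phi in(.05,.05+np.pi):
    for p in([.472,-.287,.30],[.472,-.287,.14],[.5126,-.0812,.35]):
        q=r.inverse_kinematics(p,down(phi)); print(phi,p,None if q is None else np.round(q,2))
for a in (0.,.5,1.,1.7):
    for k in (0,np.pi):
        q=r.inverse_kinematics([.5126,-.0812,.22],down(.05+a+k)); print(a,k,None if q is None else np.round(q,2))
E
```

```text
0.05 [0.472, -0.287, 0.3] [-0.63  0.31  1.59 -0.    1.24  0.89]
0.05 [0.472, -0.287, 0.14] [-0.63  0.5   1.74 -0.    0.9   0.89]
0.05 [0.5126, -0.0812, 0.35] [-0.25  0.21  1.6  -0.    1.33  1.27]
3.191592653589793 [0.472, -0.287, 0.3] [-0.63  0.31  1.59  0.    1.24 -2.25]
3.191592653589793 [0.472, -0.287, 0.14] [-0.63  0.5   1.74  0.    0.9  -2.25]
3.191592653589793 [0.5126, -0.0812, 0.35] [-0.25  0.21  1.6   0.    1.33 -1.87]
0.0 0 [-0.25  0.33  1.77 -0.    1.04  1.27]
0.0 3.141592653589793 [-0.25  0.33  1.77  0.    1.04 -1.87]
0.5 0 [-0.25  0.33  1.77 -0.    1.04  0.77]
0.5 3.141592653589793 [-0.25  0.33  1.77  0.    1.04 -2.37]
1.0 0 [-0.25  0.33  1.77 -0.    1.04  0.27]
1.0 3.141592653589793 None
1.7 0 [-0.25  0.33  1.77  0.    1.04 -0.43]
1.7 3.141592653589793 [-0.25  0.33  1.77 -0.    1.04  2.72]
```

```bash
python3 - <<'E'
from cell import r, optics
from h import *
for n,p in(("wst",[.5126,-.0812,.40]),("wkey",[.472,-.287,.32])):
    r.move_to(p,down(.05)); r.sleep(.2)
    t,o=r.current_tool_pos(),r.current_ee_rot()
    im=optics.get_image("wrist"); np.savez(n+".npz",tcp=t,rot=o,**im); cv2.imwrite(f"pics/{n}.png",im["pixels"][:,:,::-1])
    print(r.current_t(),t,r.current_contact_force())
print(im["mount"].round(3))
a,b=cv2.imread("pics/wst.png"),cv2.imread("pics/wkey.png")
cv2.imwrite("pics/both.png",cv2.resize(np.vstack([a,b]),(0,0),fx=.62,fy=.62))
E
```

```text
2.7083 [ 0.51266106 -0.08076388  0.3998862 ] [-0.71466658  0.71744468 -0.61865564]
3.8583 [ 0.47261894 -0.2860379   0.32064554] [0.1274475  0.09601401 0.1095068 ]
[[ 0.    -0.956 -0.293  0.075]
 [ 1.     0.    -0.     0.   ]
 [ 0.    -0.293  0.956 -0.12 ]
 [ 0.     0.     0.     1.   ]]
```

View pics/both.png

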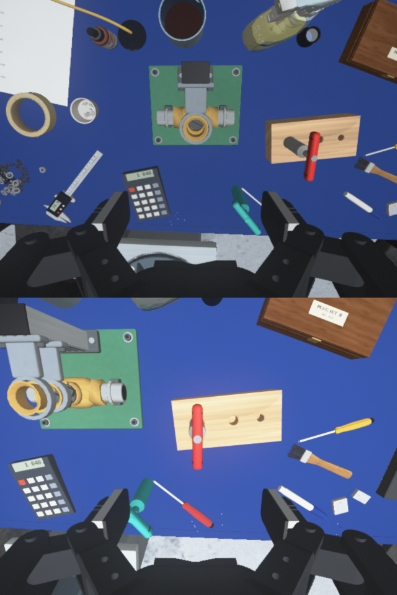

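```bash
python3 - <<'E'
from h import *
im=dict(np.load("wkey.npz")); W=wfc(im,im["tcp"],im["rot"])
P,uv=cloud(im,W,red(im)); P=P[(P[:,2]>.12)&(P[:,2]<.18)]
T=P[P[:,2]>.146]
print("key",len(P),P.mean(0),P.min(0),P.max(0),cv2.minAreaRect((T[:,:2]*1000).astype(np.float32)))
A=np.c_[T[:,:2]-T[:,:2].mean(0),np.ones(len(T))]; print("plane",np.linalg.lstsq(A,T[:,2],rcond=None)[0])
bl,_=cloud(im,W); b=bl[(abs(bl[:,2]-.045)<.004)&(abs(bl[:,0]-.48)<.1)&(abs(bl[:,1]+.34)<.13)]
print("block",cv2.minAreaRect((b[:,:2]*1000).astype(np.float32)),np.median(b[:,2]))
im=dict(np.load("wst.npz")); W=wfc(im,im["tcp"],im["rot"])
P,uv=cloud(im,W,green(im)); s=(P[:,2]>.0)&(P[:,2]<.02)&(abs(P[:,0]-.53)<.13)&(abs(P[:,1]+.08)<.15); P=P[s]
print("green",np.median(P[:,2]),cv2.minAreaRect((P[:,:2]*1000).astype(np.float32)))
x,y,w,h=230,160,180,90
c=im["pixels"][y:y+h,x:x+w,::-1]; cv2.imwrite("pics/ring.png",cv2.resize(c,None,fx=4,fy=4,interpolation=cv2.INTER_CUBIC))
P,uv=cloud(im,W); s=(P[:,2]>.155)&(P[:,2]<.18)&(abs(P[:,0]-.53)<.1)&(abs(P[:,1]+.08)<.08);print(len(P[s]))
Q=P[s]; H=np.histogram(Q[:,2],10); print(H)
d=Q[Q[:,0]<.545]; print(d.min(0),d.max(0))
E
```

```text
key 1181 [ 0.47216435 -0.28878038  0.15089792] [ 0.42978762 -0.29706337  0.14620354] [ 0.51684689 -0.28111088  0.15372905] ((473.3436584472656, -288.6394348144531), (86.95764923095703, 12.12437915802002), 3.451080083847046)
plane [-0.00902108  0.05060843  0.15089792]
block ((480.5162048339844, -343.5443420410156), (90.62633514404297, 191.35035705566406), 8.59879207611084) 0.04479698929538778
green 0.011733095211628797 ((534.196044921875, -80.11908721923828), (173.4997100830078, 198.1165008544922), 2.9250476360321045)
5147
(array([  30,   39,  152, 1424,  780,  353,  253,  525, 1488,  103]), array([0.15502367, 0.15701645, 0.15900922, 0.16100199, 0.16299477,
       0.16498754, 0.16698031, 0.16897309, 0.17096586, 0.17295864,
       0.17495141]))
[ 0.49005109 -0.10720022  0.15502367] [ 0.54498548 -0.05477835  0.17403859]
```

View pics/ring.png

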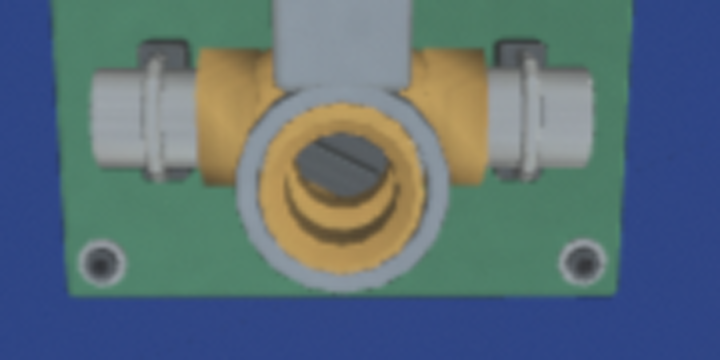

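```bash
python3 - <<'E'
from h import *
from scipy.optimize import least_squares
im=dict(np.load("wst.npz")); W=wfc(im,im["tcp"],im["rot"])
L=onplane(im,[[230+318/4,160+140/4],[230+380/4,160+175/4]],.094,W); d=L[0]-L[1]; print("slot",L,np.arctan2(d[1],d[0]))
hsv=cv2.cvtColor(im["pixels"],cv2.COLOR_RGB2HSV)
P,uv=cloud(im,W); s=(P[:,2]>.155)&(P[:,2]<.18)&(abs(P[:,0]-.515)<.04)&(abs(P[:,1]+.08)<.05); Q=P[s]; sat=hsv[uv[s][:,1],uv[s][:,0],1]
for nm,m in(("brass",sat>100),("grey",sat<70)):
    print(nm,np.histogram(Q[m][:,2],8))
def fit(pts): 
    f=least_squares(lambda v:np.hypot(pts[:,0]-v[0],pts[:,1]-v[1])-v[2],[.513,-.081,.02],loss="soft_l1",f_scale=.0005); return f.x.round(4),np.abs(f.fun).mean()
# outer edge by angle, pixel ring projected on plane
c0=np.array([.513,-.081])
for nm,m,zz,sec in(("brass outer",sat>100,(.168,.176),360),("grey outer",sat<70,(.158,.176),None)):
    q=Q[m&(Q[:,2]>zz[0])&(Q[:,2]<zz[1])]; a=np.degrees(np.arctan2(q[:,1]-c0[1],q[:,0]-c0[0])); rr=np.hypot(*(q[:,:2]-c0).T)
    pts=[]
    for b in range(-180,180,10):
        k=(a>=b)&(a<b+10)
        if k.sum()<3 or (sec is None and abs(b+5)<50): continue
        i=np.flatnonzero(k)[rr[k].argmax()]; pts.append(q[i])
    pts=np.array(pts); print(nm,len(pts),fit(pts),np.median(pts[:,2]))
# colour only: ellipse of the outer grey ring edge on planes
e=lambda p,z:onplane(im,[[230+p[0]/4,160+p[1]/4]],z,W)[0].round(4)
print(e((342,187),.172),e((238,187),.172),e((447,187),.172),e((342,291),.172), e((342,187),.162))
E
```

```text
slot [[ 0.51661687 -0.07443735  0.094     ]
 [ 0.50716666 -0.09323033  0.094     ]] 1.1048644449582927
brass (array([ 16,  16,  17,  16,  60, 193, 273, 116]), array([0.15502367, 0.15740054, 0.1597774 , 0.16215427, 0.16453113,
       0.166908  , 0.16928486, 0.17166173, 0.17403859]))
grey (array([ 11,  15, 213, 999,  55,   1,   1,  12]), array([0.15516631, 0.15737084, 0.15957537, 0.1617799 , 0.16398444,
       0.16618897, 0.1683935 , 0.17059803, 0.17280257]))
brass outer 36 (array([ 0.5173, -0.0808,  0.0194]), np.float64(0.00017938215598152344)) 0.17148724166484333
grey outer 26 (array([ 0.5163, -0.0808,  0.0264]), np.float64(0.00021786202309918298)) 0.16185227900888405
[ 0.5184 -0.0813  0.172 ] [ 0.5171 -0.0561  0.172 ] [ 0.5197 -0.1067  0.172 ] [ 0.4923 -0.0826  0.172 ] [ 0.5164 -0.0814  0.162 ]
```

```bash
python3 - <<'E'
from cell import r, optics
from h import *
phi=.057
r.move_to([.473,-.2885,.20],down(phi)); r.move_linear([.473,-.2885,.146],vel=.1)
r.set_gripper(0.0,60); print(r.current_opening(),r.current_finger_force(),r.current_contact_force(),r.current_torque())
r.move_linear([.473,-.2885,.335],vel=.12)
r.move_to([.5163,-.081,.335],down(1.10)); r.sleep(.3)
print(r.current_t(),r.current_tool_pos(),r.current_contact_force(),r.current_torque(),r.current_opening(),r.current_finger_force())
t,o=r.current_tool_pos(),r.current_ee_rot()
for n in("wrist","scene","top"):
    im=optics.get_image(n); np.savez(n+"1.npz",tcp=t,rot=o,**im); cv2.imwrite(f"pics/{n}1.png",im["pixels"][:,:,::-1])
    W=wfc(im,t,o); P,uv=cloud(im,W); s=(np.hypot(P[:,0]-t[0],P[:,1]-t[1])<.03)&(P[:,2]>.185)&(P[:,2]<.29)
    Q=P[s]; print(n,len(Q), Q.min(0),Q.max(0))
    for z in np.arange(.185,.3,.012):
        k=Q[abs(Q[:,2]-z)<.006]
        if len(k)>8: print(round(z,3),len(k),k.min(0)[:2].round(4),k.max(0)[:2].round(4),k.mean(0)[:2].round(4))
a,b=cv2.imread("pics/wrist1.png"),cv2.imread("pics/scene1.png")
cv2.imwrite("pics/both1.png",cv2.resize(np.vstack([a,b]),(0,0),fx=.62,fy=.62))
E
```

```text
0.1556545578788593 58.77801239490509 [-0.7426326  -0.15780905  3.12847133] [-0.03504534  0.13326124  0.03178725]
8.6333 [ 0.51625094 -0.08176917  0.33492551] [ 0.17606958  0.28597706 -4.31740076] [0.00189982 0.02367596 0.0039245 ] 0.15033878706384207 58.46754491329193
wrist 122 [ 0.50581637 -0.08846081  0.24646614] [ 0.52891941 -0.07009292  0.28990214]
0.257 14 [ 0.506  -0.0873] [ 0.5287 -0.0724] [ 0.516  -0.0781]
0.269 29 [ 0.5061 -0.0869] [ 0.5287 -0.0717] [ 0.5168 -0.0774]
0.281 42 [ 0.5062 -0.0849] [ 0.5287 -0.0709] [ 0.5183 -0.0769]
0.293 36 [ 0.5058 -0.0885] [ 0.5289 -0.0701] [ 0.5206 -0.0787]
scene 579 [ 0.50140699 -0.08955807  0.20322488] [ 0.5231305  -0.06643092  0.28995537]
0.209 41 [ 0.5026 -0.0878] [ 0.5226 -0.0672] [ 0.5113 -0.073 ]
0.221 81 [ 0.5024 -0.0868] [ 0.5231 -0.0664] [ 0.5098 -0.0733]
0.233 79 [ 0.5025 -0.0857] [ 0.5227 -0.067 ] [ 0.51   -0.0731]
0.245 84 [ 0.5022 -0.0843] [ 0.5229 -0.0677] [ 0.5099 -0.0729]
0.257 86 [ 0.5023 -0.0847] [ 0.5231 -0.0676] [ 0.5101 -0.0731]
0.269 90 [ 0.5019 -0.0896] [ 0.5226 -0.0677] [ 0.5102 -0.0731]
0.281 88 [ 0.5014 -0.088 ] [ 0.5231 -0.0676] [ 0.5097 -0.0735]
0.293 30 [ 0.5021 -0.085 ] [ 0.523  -0.0678] [ 0.5097 -0.0732]
top 10 [ 0.50360211 -0.08915154  0.21254443] [ 0.50667483 -0.07764013  0.23287161]
```

View pics/both1.png

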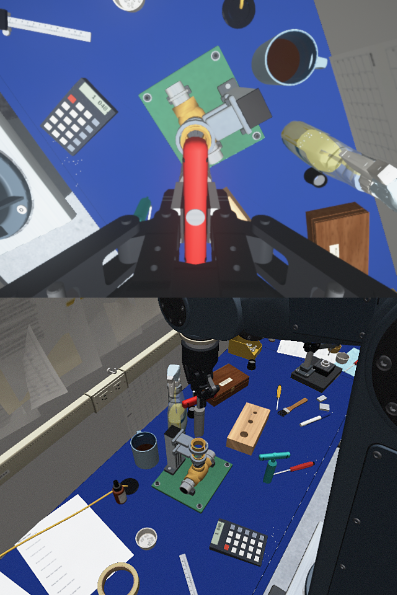

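```bash
python3 - <<'E'
from h import *
from scipy.optimize import least_squares
im=dict(np.load("scene1.npz")); W=wfc(im); t=im["tcp"]
P,uv=cloud(im,W); s=(np.hypot(P[:,0]-t[0],P[:,1]-t[1])<.03)&(P[:,2]>.215)&(P[:,2]<.285); Q=P[s]
f=least_squares(lambda v:np.hypot(Q[:,0]-v[0],Q[:,1]-v[1])-.013,t[:2],loss="soft_l1",f_scale=.001);print("shaft",f.x,t,np.abs(f.fun).mean())
# ring (grey outer) by scene camera from the initial picture, same camera
im=dict(np.load("scene0.npz"));P,uv=cloud(im,W); h=cv2.cvtColor(im["pixels"],cv2.COLOR_RGB2HSV)
s=(P[:,2]>.158)&(P[:,2]<.176)&(np.hypot(P[:,0]-.516,P[:,1]+.081)<.035); Q=P[s]; sat=h[uv[s][:,1],uv[s][:,0],1]
for nm,m,R0 in(("grey",(sat<70)&(Q[:,2]<.165),.0264),("brass",(sat>100)&(Q[:,2]>.168),.0194)):
    q=Q[m]; c=np.array([.5155,-.081])
    a=np.degrees(np.arctan2(q[:,1]-c[1],q[:,0]-c[0])); rr=np.hypot(*(q[:,:2]-c).T); pts=[]
    for b in range(-180,180,15):
        k=(a>=b)&(a<b+15)
        if k.sum()>1 and (nm=="brass" or abs(b+7)>45): pts.append(q[np.flatnonzero(k)[rr[k].argmax()]])
    pts=np.array(pts); f=least_squares(lambda v:np.hypot(pts[:,0]-v[0],pts[:,1]-v[1])-R0,c,loss="soft_l1",f_scale=.001);print(nm,f.x,len(pts),np.abs(f.fun).mean())
E
```

```text
shaft [ 0.5158003  -0.08179257] [ 0.51625094 -0.08176917  0.33492551] 0.000628684395281972
grey [ 0.515078   -0.07935862] 14 0.000586505817436504
brass [ 0.51674682 -0.08007028] 24 0.0005807205371488004
```

```bash
cat >> h.py <<'E'
F0=np.array([.18,.29,-4.32])
def st(r,tag=""):
    t,f=r.current_tool_pos(),r.current_contact_force()-F0
    print(tag,round(r.current_t(),2),"tip",np.round([t[0],t[1],t[2]-.131],4),"F",f.round(1),"M",r.current_torque().round(2)); return t,f
E
python3 - <<'E'
from cell import r
from h import *
c=np.array([.516,-.0798]); 
r.move_linear([*c,.312],vel=.08); st(r)
z=.312
while z>.237:
    z-=.004; r.move_linear([*c,z],vel=.04); t,f=st(r)
    if f[2]>8 or np.hypot(*f[:2])>10: print("stop"); break
E
```

```text
9.22 tip [ 0.516  -0.0798  0.1809] F [-0.  -0.4  0.3] M [ 0.03 -0.02 -0.  ]
 9.47 tip [ 0.516  -0.0798  0.177 ] F [ 0.4 -0.6  0.6] M [0.03 0.02 0.04]
 9.72 tip [ 0.5159 -0.0798  0.1728] F [ 0.1 -0.6  0.2] M [-0.05  0.02 -0.02]
 9.97 tip [ 0.5159 -0.0798  0.1687] F [ 0.  -0.6  0.3] M [ 0.04  0.02 -0.03]
 10.22 tip [ 0.5159 -0.0798  0.1647] F [ 0.8 -0.8 -0. ] M [-0.03 -0.04  0.01]
 10.47 tip [ 0.5159 -0.0798  0.1607] F [ 0.7 -0.4 -0.1] M [ 0.   -0.02 -0.  ]
 10.72 tip [ 0.5159 -0.0798  0.1567] F [0.5 0.  0.3] M [ 0.01 -0.02 -0.02]
 10.97 tip [ 0.5159 -0.0798  0.1527] F [-0.5 -0.1 -0.1] M [ 0.04 -0.05 -0.02]
 11.22 tip [ 0.5159 -0.0798  0.1487] F [ 0.3 -0.1  0.7] M [-0.   -0.06 -0.02]
 11.47 tip [ 0.5159 -0.0798  0.1447] F [0.4 0.  0.7] M [-0.02  0.05 -0.02]
 11.72 tip [ 0.5159 -0.0798  0.1407] F [0.3 0.1 0.3] M [-0.01  0.01  0.04]
 11.97 tip [ 0.5159 -0.0798  0.1367] F [-0.3 -0.1  0.1] M [-0.04 -0.01  0.  ]
 12.22 tip [ 0.5159 -0.0798  0.1327] F [-0.8 -0.1  0.4] M [ 0.02 -0.05  0.  ]
 12.47 tip [ 0.5159 -0.0798  0.1287] F [-0.3 -0.4  0.4] M [0.03 0.04 0.01]
 12.72 tip [ 0.5159 -0.0798  0.1247] F [-0.4 -0.2  0.9] M [-0.03  0.01  0.04]
 12.97 tip [ 0.5159 -0.0798  0.1207] F [-0.9 -1.2  0.1] M [0.03 0.01 0.02]
 13.22 tip [ 0.5159 -0.0798  0.1167] F [ 0.  -0.4 -0.1] M [0.03 0.02 0.03]
 13.47 tip [ 0.5159 -0.0798  0.1127] F [-0.  -0.7 -0.3] M [-0.02 -0.01  0.  ]
 13.72 tip [ 0.5159 -0.0798  0.1088] F [-0.5  0.3  0. ] M [-0.   -0.01 -0.04]
 13.97 tip [ 0.5159 -0.0798  0.1047] F [ 0.  -1.2 -0.8] M [ 0.04 -0.03  0.03]
```

```bash
python3 - <<'E'
from cell import r
from h import *
c=np.array([.516,-.0798]); z=r.current_tool_pos()[2]
for i in range(30):
    z-=.002 if z-.131>.099 else .0007
    r.move_linear([*c,z],vel=.02); t,f=st(r)
    if f[2]>5 or np.hypot(*f[:2])>10 or abs(r.current_torque()[2])>.2: print("stop"); break
    if z-.131<.0865: break
E
```

```text
14.24 tip [ 0.5159 -0.0798  0.1026] F [-0.5 -0.1  0.3] M [-0.05 -0.01  0.04]
 14.49 tip [ 0.516  -0.0798  0.1006] F [ 0.5 -0.2  0.1] M [-0.04 -0.04  0.04]
 14.74 tip [ 0.516  -0.0798  0.0986] F [-0.3  0.2 -0.1] M [ 0.   -0.03 -0.01]
 14.99 tip [ 0.516  -0.0798  0.098 ] F [-0.5 -0.9  0.4] M [ 0.03 -0.02 -0.03]
 15.24 tip [ 0.516  -0.0798  0.0973] F [-0.3 -1.   0.1] M [-0.02  0.02  0.01]
 15.49 tip [ 0.516  -0.0798  0.0966] F [0.9 0.  0.4] M [-0.02 -0.03 -0.  ]
 15.74 tip [ 0.516  -0.0798  0.0959] F [-1.1 -0.4  0.1] M [-0.01 -0.02 -0.03]
 15.99 tip [ 0.516  -0.0798  0.0952] F [ 0.3 -0.9  0.1] M [ 0.06 -0.05  0.01]
 16.24 tip [ 0.516  -0.0798  0.0945] F [ 0.3 -1.1  0.7] M [-0.03 -0.06  0.01]
 16.49 tip [ 0.5161 -0.0798  0.0939] F [0.3 0.6 1.2] M [-0.02 -0.02  0.07]
 16.74 tip [ 0.5161 -0.0798  0.0931] F [ 1.8 -0.5  1.2] M [-0.04 -0.29  0.  ]
 16.99 tip [ 0.5161 -0.0798  0.0924] F [ 0.5 -0.7 -0. ] M [-0.16 -0.33  0.02]
 17.24 tip [ 0.516  -0.0798  0.0917] F [ 0.6 -0.5 -0.5] M [-0.15 -0.31 -0.01]
 17.49 tip [ 0.516  -0.0798  0.091 ] F [ 1.1 -0.6 -0.1] M [-0.16 -0.41 -0.01]
 17.74 tip [ 0.516  -0.0798  0.0903] F [ 0.7 -0.6  0.4] M [-0.14 -0.29  0.02]
 17.99 tip [ 0.516  -0.0798  0.0896] F [ 0.4 -1.1  0.1] M [-0.21 -0.32  0.03]
 18.24 tip [ 0.516  -0.0798  0.0889] F [ 0.9 -0.9  0.3] M [-0.23 -0.4   0.04]
 18.49 tip [ 0.516  -0.0798  0.0882] F [ 2.2 -1.3  0.9] M [-0.27 -0.41  0.01]
 18.74 tip [ 0.516  -0.0798  0.0875] F [ 1.3 -1.1  0.4] M [-0.17 -0.42  0.02]
 18.99 tip [ 0.516  -0.0798  0.0868] F [ 2.  -0.8  0.2] M [-0.23 -0.45  0.01]
 19.24 tip [ 0.5161 -0.0798  0.0863] F [ 1.8 -0.7  2.5] M [-0.21 -0.28  0.04]
```

```bash
cat > turn.py <<'E'
import sys
from cell import r
from h import *
c=np.array([.5163,-.0798]); z=.2168
phi,end,step=map(float,sys.argv[1:4])
while phi>end:
    phi=max(end,phi-step); r.move_linear([*c,z],rot=down(phi),vel=.05); 
    m=np.mean([(r.sleep(.02),r.current_torque()[2])[1] for _ in range(4)]); t,f=st(r,f"phi {phi:.3f} Mz {m:.3f}")
    if abs(m)>.21 or f[2]>10 or np.hypot(*f[:2])>12: print("stop"); break
E
python3 turn.py 1.10 .2 .1
```

```text
phi 1.000 Mz 0.021 19.56 tip [ 0.5166 -0.0799  0.0862] F [ 0.1 -1.7  7.8] M [-0.3  -0.18  0.07]
phi 0.900 Mz 0.014 19.88 tip [ 0.5166 -0.0799  0.0862] F [ 0.7 -1.5  9.6] M [-0.39 -0.23 -0.03]
phi 0.800 Mz -0.030 20.19 tip [ 0.5166 -0.0799  0.0862] F [ 1.3 -1.6 10. ] M [-0.33 -0.21 -0.04]
phi 0.700 Mz 0.012 20.51 tip [ 0.5166 -0.0799  0.0862] F [ 1.2 -2.4 10.2] M [-0.37 -0.34  0.02]
stop
```

```bash
python3 - <<'E'
from cell import r, optics
from h import *
t,o=r.current_tool_pos(),r.current_ee_rot(); print(t,R.from_quat(o).as_euler('xyz'))
for n in("wrist","scene"):
    im=optics.get_image(n); cv2.imwrite(f"pics/{n}2.png",im["pixels"][:,:,::-1])
    old=dict(np.load(n+"1.npz"))
    for tag,i,tt,oo in(("old",old,old["tcp"],old["rot"]),("new",im,t,o)):
        W=wfc(i,tt,oo); P,uv=cloud(i,W,red(i)); s=(np.hypot(P[:,0]-tt[0],P[:,1]-tt[1])<.06)&(abs(P[:,2]-tt[2])<.03); P=P[s]
        if len(P)<5: print(n,tag,len(P)); continue
        rel=P-tt; d=np.linalg.svd(P[:,:2]-P[:,:2].mean(0))[2][0]
        print(n,tag,len(P),"z rel pct",np.percentile(rel[:,2],[5,50,90,97]).round(4),"yaw",np.arctan(d[1]/d[0]))
a,b=cv2.imread("pics/wrist2.png"),cv2.imread("pics/scene2.png")
cv2.imwrite("pics/both2.png",np.hstack([a[150:480,200:500],b[150:400,220:470].repeat(1,0) if 0 else cv2.resize(b[200:365,220:370],(300,330))]))
E
```

```text
[ 0.51662882 -0.07994538  0.21723057] [ 3.14062565e+00 -6.20468957e-04  7.04159565e-01]
wrist old 6060 z rel pct [0.0018 0.0047 0.0058 0.0062] yaw 1.1022302176390988
wrist new 4917 z rel pct [0.0015 0.0045 0.0057 0.0061] yaw 0.7164521456651165
scene old 183 z rel pct [-0.0004  0.0027  0.0042  0.0051] yaw 1.102394725344176
scene new 237 z rel pct [-0.0013  0.0026  0.0049  0.006 ] yaw 0.7115843276013128
```

View pics/both2.png

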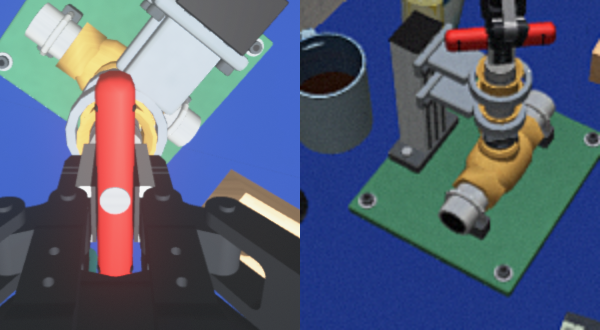

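```bash
sed -i 's/z=.2168/z=.2172/' turn.py; python3 turn.py .70 .2 .1 && python3 turn.py .2 .0 .025
```

```text
phi 0.600 Mz 0.025 20.93 tip [ 0.5165 -0.0799  0.0863] F [ 2.1 -1.9  5.1] M [-0.47 -0.51  0.05]
phi 0.500 Mz 0.011 21.24 tip [ 0.5164 -0.0799  0.0863] F [ 2.2 -3.6  6.3] M [-0.58 -0.58  0.01]
phi 0.400 Mz 0.011 21.56 tip [ 0.5164 -0.0799  0.0863] F [ 1.2 -2.5  7.1] M [-0.63 -0.63  0.07]
phi 0.300 Mz 0.015 21.88 tip [ 0.5164 -0.0798  0.0862] F [ 2.1 -2.8  8.1] M [-0.67 -0.68  0.02]
phi 0.200 Mz 0.030 22.19 tip [ 0.5164 -0.0799  0.0863] F [ 2.7 -1.8  7.9] M [-0.75 -0.7   0.09]
phi 0.200 Mz 0.051 22.51 tip [ 0.5163 -0.0799  0.0862] F [ 2.2 -3.4  8.9] M [-0.74 -0.71  0.04]
phi 0.175 Mz 0.121 22.82 tip [ 0.5163 -0.0798  0.0863] F [ 2.9 -2.8  9.6] M [-0.73 -0.6   0.13]
phi 0.150 Mz 0.109 23.14 tip [ 0.5163 -0.0798  0.0863] F [ 1.8 -3.  10.2] M [-0.79 -0.7   0.09]
stop
```

```bash
sed -i 's/z=.2172/z=.2176/; s/\[.5163,-.0798\]/[.5166,-.0803]/' turn.py; python3 turn.py .15 .0 .02
```

```text
phi 0.130 Mz 0.112 23.46 tip [ 0.5164 -0.0802  0.0863] F [ 2.9 -1.7  4.1] M [-0.52 -0.63  0.11]
phi 0.110 Mz 0.116 23.77 tip [ 0.5164 -0.0802  0.0863] F [ 2.3 -2.8  2.7] M [-0.41 -0.7   0.17]
phi 0.090 Mz 0.135 24.09 tip [ 0.5164 -0.0802  0.0863] F [ 2.1 -1.9  0.4] M [-0.43 -0.64  0.17]
phi 0.070 Mz 0.112 24.41 tip [ 0.5164 -0.0803  0.0864] F [ 2.2 -2.5 -2.7] M [-0.44 -0.62  0.12]
phi 0.050 Mz 0.184 24.73 tip [ 0.5165 -0.0802  0.0864] F [ 2.6 -1.2 -3.1] M [-0.36 -0.6   0.23]
phi 0.030 Mz 0.336 25.04 tip [ 0.5165 -0.0803  0.0864] F [ 2.4 -1.7 -3.3] M [-0.39 -0.6   0.35]
stop
```

```bash
python3 - <<'E'
from cell import r, optics
from h import *
c=[.5166,-.0803,.2173]
r.move_linear(c,rot=down(.048),vel=.05); st(r)
r.set_gripper(.5); r.sleep(.2); st(r)
r.move_linear([c[0],c[1],.32],vel=.12); r.sleep(.3); st(r)
t,o=r.current_tool_pos(),r.current_ee_rot()
for n in("wrist","scene"):
    im=optics.get_image(n); cv2.imwrite(f"pics/{n}3.png",im["pixels"][:,:,::-1])
    W=wfc(im,t,o); P,uv=cloud(im,W,red(im)); P=P[(np.hypot(P[:,0]-.5165,P[:,1]+.08)<.06)&(P[:,2]>.19)&(P[:,2]<.26)]
    T=P[P[:,2]>np.percentile(P[:,2],90)-.005]; d=np.linalg.svd(T[:,:2]-T[:,:2].mean(0))[2][0]
    A=np.c_[T[:,:2]-T[:,:2].mean(0),np.ones(len(T))]
    print(n,len(P),T.mean(0),"top",np.percentile(P[:,2],[50,90,97]),"yaw",np.arctan(d[1]/d[0]),"rect",cv2.minAreaRect((T[:,:2]*1000).astype(np.float32)),np.linalg.lstsq(A,T[:,2],rcond=None)[0])
a,b=cv2.imread("pics/wrist3.png"),cv2.imread("pics/scene3.png")
cv2.imwrite("pics/both3.png",np.vstack([a,b])[:, :][::2,::2])
E
```

```text
25.29 tip [ 0.5166 -0.0803  0.0864] F [ 1.9 -1.3 -2.5] M [-0.45 -0.45  0.22]
 25.88 tip [ 0.5166 -0.0803  0.0864] F [-0.9 -0.   4.1] M [-0.   -0.01  0.03]
 27.19 tip [ 0.5165 -0.0803  0.1887] F [-0.6 -1.   4.4] M [ 0.03  0.04 -0.02]
wrist 2344 [ 0.52083856 -0.08083706  0.22199064] top [0.22213449 0.22324351 0.22372236] yaw 0.07943091103452467 rect ((517.56689453125, -81.08732604980469), (87.79866790771484, 12.958552360534668), 4.522063732147217) [-0.00734741  0.05329071  0.22199064]
scene 330 [ 0.5145496  -0.07861993  0.22006213] top [0.22001332 0.22179492 0.22262233] yaw 0.08323474755522195 rect ((515.4555053710938, -79.86485290527344), (86.56336212158203, 15.098411560058594), 4.784269332885742) [ 0.01153105 -0.09979969  0.22006213]
```

View pics/both3.png

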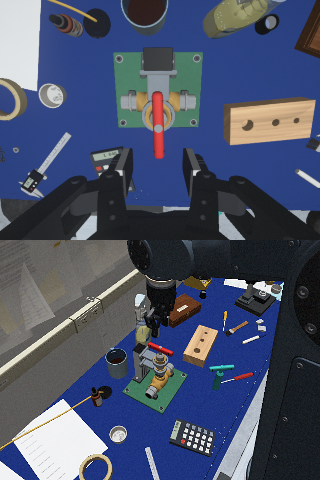

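```bash
python3 -c "
from cell import r
print(r.hand_in(), r.current_t())"
```

```text
the job is handed in; nothing more can be done
the job is handed in; nothing more can be done
```

The job is handed in: the key stands released with its blade home in the slot and the valve shut. The T-bar measured about 0.03 rad off square across the pipe (limit 0.09). The turning moment briefly read about 0.34 N m at the stop, above the gentle limit of about 0.25, and I backed it off to about 0.22 before letting go.

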